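# Unclamp the whetstone and lay it on its drying stand

### The job

The sharpening is done. Twist the spring-loaded catch knob of the stone holder to its stop, draw the jaw all the way back with it and let the knob spring home, so that the jaw stays open. Then slide the whetstone out from under the fixed jaw's lip, lift it out and lay it flat on the slope of the empty drying stand, its lower end at the toe strip, without letting it drop, and leave everything else as it stands.

Things in the scene. Friction and masses are not known exactly. Their poses are not given: they have to be found in the camera images.
- stone_holder: Fixed low clamp for a whetstone: aluminium bed 288 x 58 mm on rubber feet, its top 14 mm above the worktop, with a dark steel fixed jaw at its +x end and a sliding jaw with a knob towards its -x end. Origin on the worktop under the middle of the bed; x along the bed from the sliding to the fixed jaw, z up. The jaws are 58 mm wide, their tops 29 mm above the worktop.
- fixed_jaw_face (a point): Middle of the fixed jaw's face, x = 114.5 mm in the holder, 21.5 mm above the worktop; axes as the holder's. As on the sliding jaw, a lip 7 mm deep overhangs from the face, 24.5 to 29 mm above the worktop: 1.5 mm over the stone's base plate, so the stone cannot be lifted. With the jaw open, sliding the stone 8 to 24 mm (best 16) along the holder's -x brings it clear of both lips.
- jaw_face (a point): Middle of the sliding jaw's face, 21.5 mm above the worktop, with its lip as on the fixed jaw; clamped it is at x = -36.5 mm in the holder. Axes as the holder's. Behind the face the jaw has a low tail, 24 mm above the worktop, that carries the knob.
- clamp_jaw (a joint): Travel of the sliding jaw in m: 0 clamped, 0.032 fully open at its end stop; it moves along the holder's -x. The catch locks it (0.7 mm play) unless the knob is turned over 0.6 rad; then it slides with about 2 N and stays where put. The catch falls home only with the jaw clamped or within 3 mm of its stop; in between it may land on a tooth and the knob stays part turned.
- catch_knob (a joint): Angle of the catch knob in rad: 0 at rest, 1.05 at its stop, turning clockwise seen from above. A spring turns it back to 0 when it is let go (0.03 N m at rest, 0.11 N m at the stop).
- knob_grip (a point): On the catch knob's axis, 40 mm above the worktop; it rides on the sliding jaw, 35.5 mm behind its face. The knob is a black disc (33 mm across, top at 28 mm) with an upright bar grip 34 mm long and 13 mm thick, from 28 to 46 mm above the worktop. Site x lies along the bar and turns with it, at rest parallel to the holder's x; z up. Fingertips 30 mm above the worktop clear disc and jaws.
- whetstone: The whetstone in the holder: a pale grey block 132 x 50 x 21 mm on a wooden base plate 150 x 50 x 9 mm, 30 mm high in all, 0.25 to 0.5 kg. The plate sticks out 9 mm at each end, under the jaws' lips. Origin: centre of the plate's underside, 14 mm above the worktop in the holder; x along its length, y across its width (grip here), z up. Both ends are alike.
- stand_free: The empty one of two like fixed wooden drying stands, 150 x 44 mm: two bearers, 41 mm over their outsides, rise at 0.56 rad (32 degrees) from a toe strip that stands 8 mm proud of them. Origin: centre of its foot on the worktop; x from the low (toe) end to the high end, z up. The stands are about 95 mm apart, nearly parallel, low ends to the robot's left; either may be the nearer one.
- stand_free_seat (a point): Where the centre of the whetstone's underside lies when it is seated on the empty stand with its plate's end against the toe strip: 56 mm straight above the stand's origin. x points up the slope along the bearers, y across them (level), z square out of the slope. The slope is rough: a stone stays about where it is laid.
- stand_full: The other drying stand, of the same shape and axes; a second stone already lies on it.
- second_stone: A plain grey stone 140 x 48 x 22 mm without base plate, lying on the other stand, its top up to 0.12 m above the worktop; leave it alone. Origin: centre of its underside.
- soap_bottle: Black pump bottle, 74 x 66 mm, 185 mm high; bystander at the back. Origin: centre of its underside (so for all bystanders).
- salt_shaker: Small glass salt shaker, 44 mm across, 90 mm high; bystander.
- kitchen_timer: Red and white wind-up timer, 65 mm across, 60 mm high; bystander.
- mug: Cream mug, 78 mm across, 116 mm over its handle, 101 mm high; bystander on the cooktop.
- jam_jar: Jam jar, 69 mm across, 99 mm high; bystander.
- pepper_mill: Wooden pepper mill, 58 mm across, 170 mm high; bystander.
- scissors: Scissors lying flat, 87 x 199 mm, 9 mm high; bystander.
- tuna_tin: Flat tin, 86 mm across, 40 mm high; bystander.

How it is judged:
By the outcome, as a careful person would: the job done as asked, in the order asked, and still so for the second after the job is handed in, with the robot touching nothing.
It also fails if it takes over 51 s, if anything falls off the work surface, if the arm or the gripper's body presses on something with over 40 N, if the wrist force passes 120 N, or if a joint passes its speed limit or range.

### The arm

A 6-joint arm with a two-finger parallel gripper is mounted at the origin on a cart in front of the work surface, level with it; the furniture and walls round the work are solid. World frame = base frame: x ahead of the robot, y to its left, z up, the work surface at z = 0. Lengths are in mm, angles in rad, forces in N, time in s.
With the tool pointing down it reaches from about 350 to 975 mm from the base axis. Payload 7.1 kg.
Tool frame: the origin (TCP) lies between the finger pads; the fingertips stand 11 mm ahead of it and the grasp point (between the pads) lies 8 mm behind it; z points along the fingers, y is the line along which they close (so a half turn about z gives the same grasp; the last joint's range is limited). The gripper opens to 88 mm and grips with 3 to 60 N. Pads are 20 mm wide; open, the fingers measure 115 mm over their backs; the gripper's body (75 mm by 178 mm) begins 61 mm behind the grasp point.
Start: joints at [1.236, 0.423, 1.63, -0, 1.089, -0.019], TCP at [194.079, 594.086, 233.675] pointing down, gripper open.
Joint ranges: [-3, 3], [-0.9, 2.11], [0.09, 2.58], [-1.31, 4.45], [0.11, 2.69], [-2.54, 2.54]. Speed limits (rad/s): [2.39, 2.39, 3.01, 3.14, 3.14, 3.14].

### API

Orientations are given as a unit quaternion [w, x, y, z].
In Python, from station import get_state, read_camera, hand_in gives the robot as it stands.
- The arm moves only by the shell command python3 -m pendant 'ROWS' [FORCE]. ROWS is a JSON object whose one key "targets" holds a list of rows, each a list of 3 entries, a list of its own where there are three numbers: the shift along the tool's x, y, z in units of 25 mm (1.0 is 25 mm), then the turn, a rotation vector about the tool's x, y, z in units of 6 degrees (1.0 is 6 degrees), then the opening, from 0 (shut) to 1 (fully open). A call has 1 to 8 rows; each row shifts and turns the commanded pose from where the row before left it, along the tool's axes as they then stand; what a row does not reach is not made up. A row lasts 1/10 s, in which the tool goes at most 50 mm and 8.59 degrees, less where a joint would pass 70% of its speed; a pose out of reach is approached as far as the arm can. A call is refused whole if a number of a shift passes 1 or a number of a turn 1, either way. A call with a gripper value outside its range is refused whole. The fingers move at their own pace and stop on an object; FORCE is the grip in N (left out, the last holds). Time passes only in rows, so rows that do not move let the fingers close. It gives the time, the measured TCP pose, the force, the opening and the grip force at its end, in the units of the state.
- get_state(): the state, without advancing time (a new reading comes with each control period).
- read_camera(name): name is "scene" or "top" or "wrist"; returns a dict with "frame" (384x512x3 uint8, red, green, blue), "depth" (384x512 float32, mm along the optical axis (not along the pixel's ray), 0 where there is no reading), "fx", "fy", "cx", "cy" (pixels), "distortion" ([k1, k2, p1, p2, k3] as OpenCV has them; the pictures are not rectified), "camera_from_world" (4x4, takes a point from world to camera coordinates). Camera axes: x right, y down, z forward; pixel columns grow to the right and rows downward; lengths in mm; the calibration is good to about 2 mm. A picture is of the moment at which its call begins.
- hand_in(): hands the job in; it is judged then, once.
The state is a dict: "t": time; "qpos": joint angles; "qvel": joint speeds; "effort": joint torques, N m; "eef_pos": TCP position; "tool_rot": TCP orientation; "contact_force": force on the tool from outside, world axes, zero at the start; "moment": the same for the moment, N m; "grip_width": finger opening in mm; "gripper_force": force on a finger pad.
Only numpy, scipy, OpenCV 4.12 (cv2) and the standard library are available. Lean on these libraries where they do the work, as an engineer would, in place of code of your own. Each camera call takes 0.05 s, during which the arm holds its last target. There are 200 camera calls.

## Working session

There is one attempt and no reset: what is moved stays moved. The work goes in short steps, Python scripts to look and compute and a shell command to move; the robot and the scene stay as the last step left them, time stands still between calls to the robot, and variables do not carry over. Pictures are saved under pics/ and viewed, at most 10 in all, crops included, and the job is handed in when it is done.

```bash
mkdir -p pics; ls; cat > h.py <<'E'
import numpy as np, cv2, json
from station import get_state, read_camera
def grab(n):
    c=read_camera(n); np.savez(f'{n}.npz',**{k:np.array(v) for k,v in c.items()}); return c
def load(n): return dict(np.load(f'{n}.npz'))
def K(c): return np.array([[c['fx'],0,c['cx']],[0,c['fy'],c['cy']],[0,0,1]],float)
def ray(c,uv):
    uv=np.array(uv,float).reshape(-1,1,2)
    n=cv2.undistortPoints(uv,K(c),np.array(c['distortion'],float))[:,0]
    T=np.linalg.inv(np.array(c['camera_from_world'],float))
    return T[:3,3],np.c_[n,np.ones(len(n))]@T[:3,:3].T
def onz(c,uv,z):
    o,d=ray(c,uv); return o+d*((z-o[2])/d[:,2])[:,None]
def deproj(c,uv):
    uv=np.array(uv).reshape(-1,2); o,d=ray(c,uv)
    z=np.array([c['depth'][int(v),int(u)] for u,v in uv]); return o+d*z[:,None]
def tri(c1,p1,c2,p2):
    A=[];b=[]
    for c,p in((c1,p1),(c2,p2)):
        o,d=ray(c,p); d=d[0]/np.linalg.norm(d[0]); P=np.eye(3)-np.outer(d,d); A.append(P); b.append(P@o)
    return np.linalg.lstsq(np.vstack(A),np.hstack(b),rcond=None)[0]
def cloud(c):
    h,w=c['depth'].shape; u,v=np.meshgrid(np.arange(w),np.arange(h))
    o,d=ray(c,np.c_[u.ravel(),v.ravel()]); return (o+d*c['depth'].ravel()[:,None]).reshape(h,w,3)
E
python3 - <<'E'
from h import *
for n in('scene','top'):
    c=grab(n); T=np.linalg.inv(c['camera_from_world']); print(n,T[:3,3].round(),T[:3,2].round(2),c['fx'],c['distortion'])
    cv2.imwrite(f'pics/{n}0.png',cv2.resize(c['frame'][:,:,::-1],(800,600),interpolation=cv2.INTER_CUBIC))
print(get_state())
E
```

```text
pics
scene [-244. -867.  667.] [ 0.57  0.69 -0.44] 426.6802195239755 [0.05609575 0.         0.         0.         0.        ]
top [ 355.   84. 1285.] [ 0.14  0.01 -0.99] 411.2852546322821 [-0.0624467  0.         0.         0.         0.       ]
{'t': 0.1, 'qpos': array([ 1.23601976e+00,  4.23726220e-01,  1.63062020e+00,  3.05196012e-05,
        1.08857680e+00, -1.90429233e-02]), 'qvel': array([-0.00077731, -0.00263378, -0.00324103, -0.00119507,  0.00167052,
       -0.00086691]), 'effort': array([ 2.82981182e-04, -5.45613062e+01, -2.74323320e+01,  6.45890110e-02,
        1.87487161e-02, -4.60790454e-05]), 'eef_pos': array([193.90515744, 593.64939679, 233.00066243]), 'tool_rot': array([-1.30386320e-04,  1.57218875e-01,  9.87563559e-01, -6.52522011e-04]), 'contact_force': array([ 0.33764934, -0.49579739, -0.63663678]), 'moment': array([0.02194706, 0.01071936, 0.00034601]), 'gripper_force': 0.0, 'grip_width': 87.73294858923354}
```

View pics/top0.png

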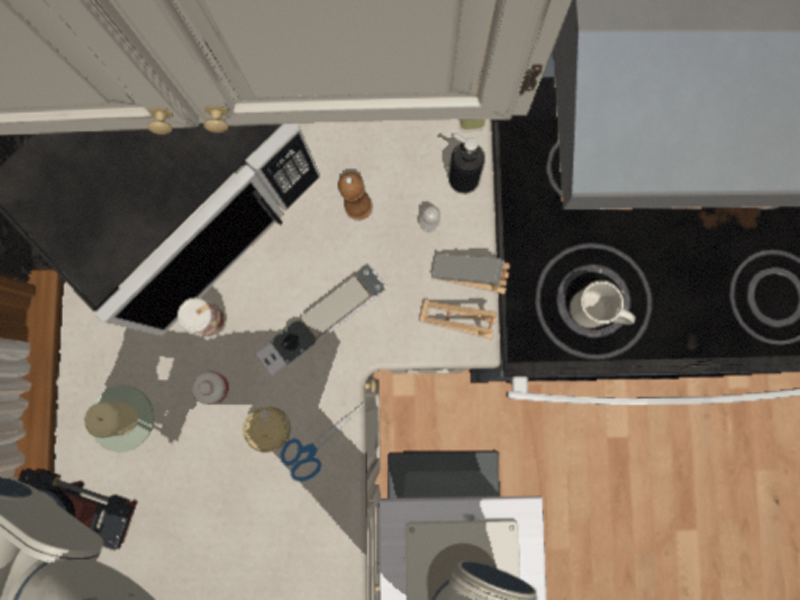

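View pics/scene0.png

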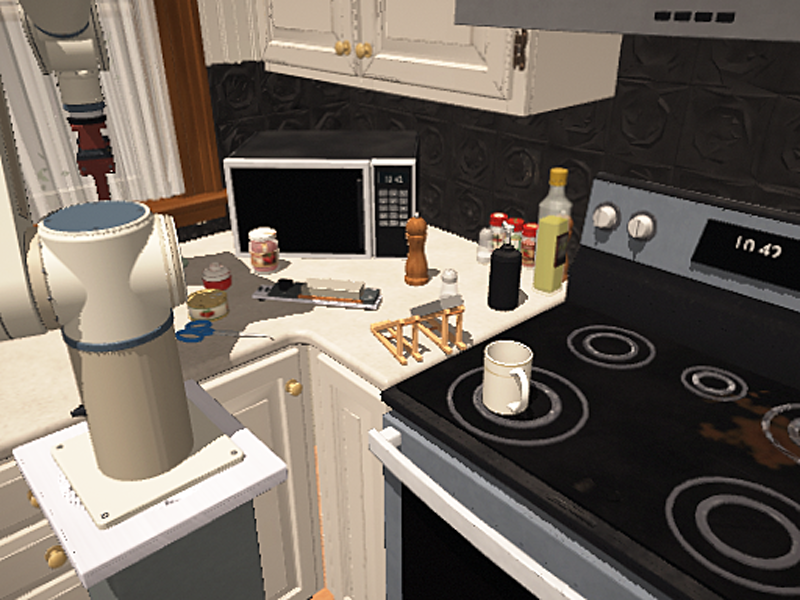

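The top view shows the holder running from its knob end at (275,350) to the fixed jaw at (370,282). The empty stand is at (457,317), the full one at (470,270), and the robot is at the lower left. Next I get rough positions, then go over for wrist views.

```bash
python3 - <<'E'
from h import *
c=load('top'); s=.64
P=cloud(c)
def p(u,v): return P[int(v*s),int(u*s)].round(0)
for n,uv in dict(knob=(291,338),tailend=(272,358),stone=(338,303),fixj=(371,280),toeL=(424,318),stA=(428,302),hiB=(494,318),hi2=(497,331),full=(468,266),table=(400,330),shaker=(429,215),pepper=(350,185),timer=(200,315)).items():
    print(n,p(*uv), onz(c,[(uv[0]*s,uv[1]*s)],28)[0].round())
# stone top: height 38..50, pale
f=c['frame'].astype(int); 
m=((P[...,2]>37)&(P[...,2]<52)&(f.min(2)>100)).astype(np.uint8)
m[:150]=0;m[:, :180]=0;m[:,260:]=0;m[230:]=0
cs,_=cv2.findContours(m,0,2)
for k in cs:
    if cv2.contourArea(k)>80:
        r=cv2.minAreaRect(k); b=cv2.boxPoints(r); w=onz(c,b,44); print(r,w.round(1).tolist())
w=np.linalg.inv(load('top')['camera_from_world'])
c=grab('wrist'); T=np.linalg.inv(c['camera_from_world']); print(T.round(2),c['fx'],c['distortion'])
E
```

```text
knob [469. 324.  48.] [469. 327.  28.]
tailend [432. 368.  15.] [431. 364.  28.]
stone [538. 233.  43.] [537. 234.  28.]
fixj [582. 169.  30.] [582. 168.  28.]
toeL [507.  65.  17.] [504.  64.  28.]
stA [538.  59.  19.] [536.  56.  28.]
hiB [506. -77.  -2.] [501. -73.  28.]
hi2 [481. -82.  -5.] [476. -78.  28.]
full [598. -20.  73.] [607. -25.  28.]
table [485. 113.  -2.] [481. 112.  28.]
shaker [697.  53.  91.] [713.  50.  28.]
pepper [737. 196. 159.] [780. 209.  28.]
timer [511. 486.  99.] [518. 510.  28.]
((214.2846221923828, 196.2230682373047), (16.48868751525879, 43.151248931884766), 52.12501525878906) [[508.5, 306.1, 44.0], [588.5, 201.4, 44.0], [547.4, 170.7, 44.0], [468.1, 275.0, 44.0]]
[[ 3.1000e-01  9.1000e-01  2.7000e-01  1.2080e+02]
 [ 9.5000e-01 -3.0000e-01 -9.0000e-02  6.1743e+02]
 [-0.0000e+00  2.8000e-01 -9.6000e-01  3.8365e+02]
 [ 0.0000e+00  0.0000e+00  0.0000e+00  1.0000e+00]] 310.29013244291434 [-0.07785566  0.          0.          0.          0.        ]
```

```bash
R='[[-1,-0.52,0.09],[0,0,0],1]'
python3 -m pendant '{"targets":[[[-1,-0.52,0.09],[0,0,0],1],[[-1,-0.52,0.09],[0,0,0],1],[[-1,-0.52,0.09],[0,0,0],1],[[-1,-0.52,0.09],[0,0,0],1],[[-1,-0.52,0.09],[0,0,0],1],[[-1,-0.52,0.09],[0,0,0],1],[[-1,-0.52,0.09],[0,0,0],1],[[-1,-0.52,0.09],[0,0,0],1]]}'
python3 -m pendant '{"targets":[[[-1,-0.52,0.09],[0,0,0],1],[[-1,-0.52,0.09],[0,0,0],1],[[-1,-0.52,0.09],[0,0,0],1],[[-1,-0.52,0.09],[0,0,0],1],[[-1,-0.52,0.09],[0,0,0],1],[[-1,-0.52,0.09],[0,0,0],1],[[-1,-0.52,0.09],[0,0,0],1],[[0,0,0],[0,0,0.97],1]]}'
python3 -m pendant '{"targets":[[[0,0,0],[0,0,0.97],1],[[0,0,0],[0,0,0.97],1],[[0,0,0],[0,0,0.97],1],[[0,0,0],[0,0,0.97],1],[[0,0,0],[0,0,0.97],1],[[0,0,0],[0,0,0],1],[[0,0,0],[0,0,0],1]]}'
python3 - <<'E'
from h import *
c=grab('wrist'); cv2.imwrite('pics/w1.png',cv2.resize(c['frame'][:,:,::-1],(800,600),interpolation=cv2.INTER_CUBIC)); print(get_state()['eef_pos'],np.linalg.inv(c['camera_from_world']).round(2))
import shutil; shutil.copy('wrist.npz','w1.npz')
E
```

```text
t: 0.95
eef_pos: [352.5, 432.1, 215.4]
tool_rot: [-0.0, 0.157, 0.988, -0.0]
contact_force: [-0.4, 0.0, 0.1]
grip_width: 87.8
gripper_force: 0.0
t: 1.75
eef_pos: [491.7, 290.1, 199.5]
tool_rot: [0.0, 0.209, 0.978, -0.0]
contact_force: [-0.1, 0.5, 0.6]
grip_width: 87.5
gripper_force: 0.0
t: 2.45
eef_pos: [489.8, 292.2, 199.8]
tool_rot: [-0.0, 0.445, 0.896, -0.0]
contact_force: [0.0, 0.2, 0.1]
grip_width: 87.8
gripper_force: 0.0
[489.90856365 292.24005416 199.82671956] [[ 8.0000e-01  5.8000e-01  1.7000e-01  4.4352e+02]
 [ 6.0000e-01 -7.6000e-01 -2.2000e-01  3.5344e+02]
 [-0.0000e+00  2.8000e-01 -9.6000e-01  3.5044e+02]
 [ 0.0000e+00  0.0000e+00  0.0000e+00  1.0000e+00]]
```

View pics/w1.png

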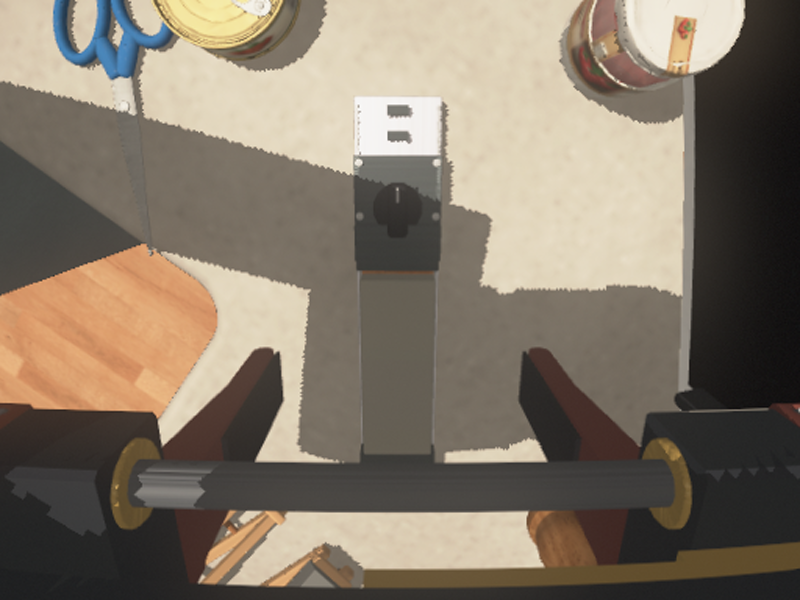

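Wrist view 1 shows the bed end at row 97 (columns 355–440), the knob at (398,205), the stone at columns 359–437 and the fixed jaw near row 450. Next I take a second view of the holder and two of the stand.

```bash
python3 -m pendant '{"targets":[[[-0.61,-0.97,-0.67],[0,0,0],1],[[-0.61,-0.97,-0.67],[0,0,0],1],[[-0.61,-0.97,-0.67],[0,0,0],1],[[0,0,0],[0,0,0],1],[[0,0,0],[0,0,0],1],[[0,0,0],[0,0,0],1]]}' | head -2
python3 -c "
from h import *; import shutil; grab('wrist'); shutil.copy('wrist.npz','w2.npz')"
python3 -m pendant '{"targets":[[[-0.98,-0.43,0.11],[0,0,0],1],[[-0.98,-0.43,0.11],[0,0,0],1],[[-0.98,-0.43,0.11],[0,0,0],1],[[-0.98,-0.43,0.11],[0,0,0],1],[[-0.98,-0.43,0.11],[0,0,0],1],[[-0.98,-0.43,0.11],[0,0,0],1],[[-0.98,-0.43,0.11],[0,0,0],1],[[0,0,0],[0,0,0.94],1]]}' | head -2
python3 -m pendant '{"targets":[[[0,0,0],[0,0,0.94],1],[[0,0,0],[0,0,0.94],1],[[0,0,0],[0,0,0.94],1],[[0,0,0],[0,0,0.94],1],[[0,0,0],[0,0,0.94],1],[[0,0,0],[0,0,0.94],1],[[0,0,0],[0,0,0.94],1],[[0,0,0],[0,0,0],1]]}' | head -2
python3 -m pendant '{"targets":[[[0,0,0],[0,0,0],1],[[0,0,0],[0,0,0],1]]}' | head -3
python3 -c "
from h import *; import shutil; grab('wrist'); shutil.copy('wrist.npz','w3.npz')"
python3 -m pendant '{"targets":[[[1,-0.8,-0.6],[0,0,0],1],[[1,-0.8,-0.6],[0,0,0],1],[[0,0,0],[0,0,0],1],[[0,0,0],[0,0,0],1],[[0,0,0],[0,0,0],1]]}' | head -3
python3 - <<'E'
from h import *
import shutil; grab('wrist'); shutil.copy('wrist.npz','w4.npz')
for n in('w2','w3','w4'):
    c=load(n); print(n,np.linalg.inv(c['camera_from_world'])[:3,3].round(1))
a,b=[cv2.resize(load(n)['frame'][:,:,::-1],(800,600),interpolation=cv2.INTER_CUBIC) for n in('w3','w4')]
cv2.imwrite('pics/w3.png',a);cv2.imwrite('pics/w4.png',b)
cv2.imwrite('pics/w2.png',cv2.resize(load('w2')['frame'][:,:,::-1],(800,600),interpolation=cv2.INTER_CUBIC))
E
```

```text
t: 3.1
eef_pos: [459.6, 212.5, 249.8]
t: 3.95
eef_pos: [503.1, 28.0, 229.8]
t: 4.75
eef_pos: [502.6, 30.3, 230.1]
t: 4.95
eef_pos: [502.5, 29.9, 230.6]
tool_rot: [-0.0, 0.755, 0.656, -0.0]
t: 5.5
eef_pos: [470.1, 84.5, 260.6]
tool_rot: [0.0, 0.755, 0.655, -0.0]
w2 [413.4 273.8 400.5]
w3 [513.6 106.1 381.2]
w4 [481.3 160.6 411.3]
```

View pics/w2.png

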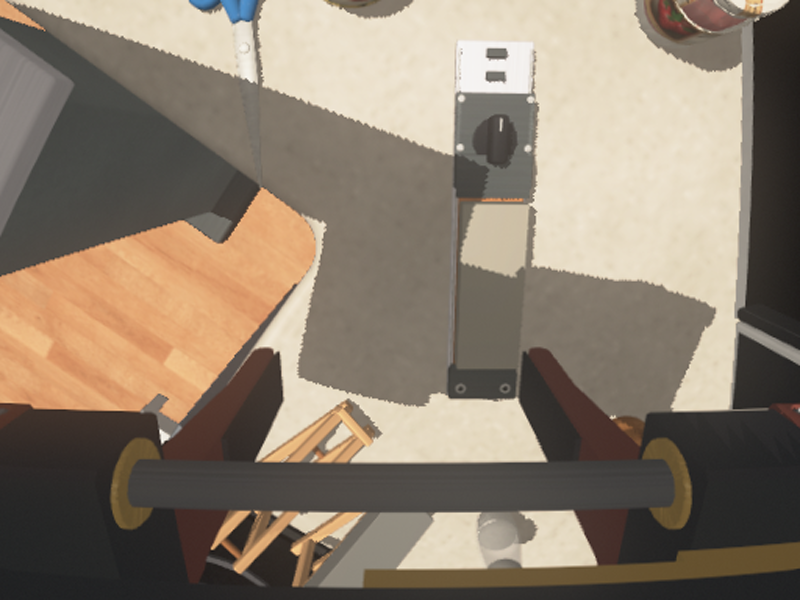

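View pics/w3.png

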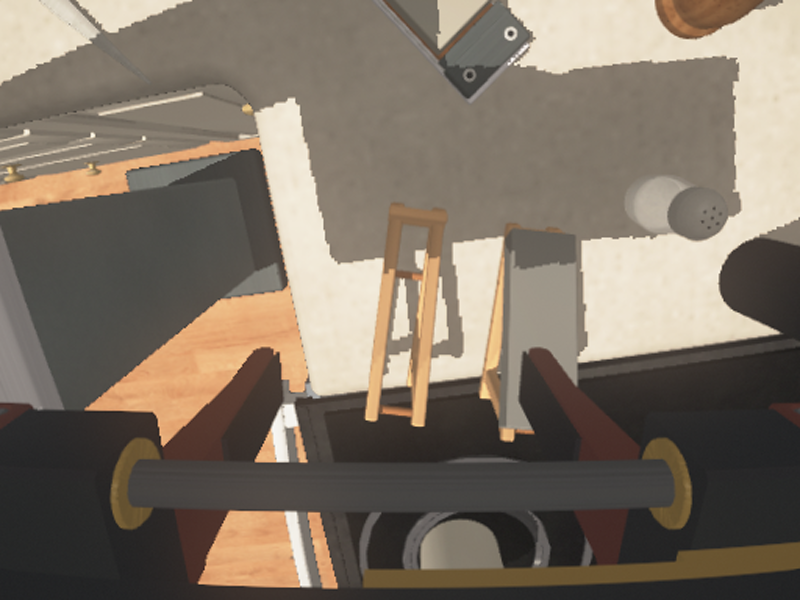

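View pics/w4.png

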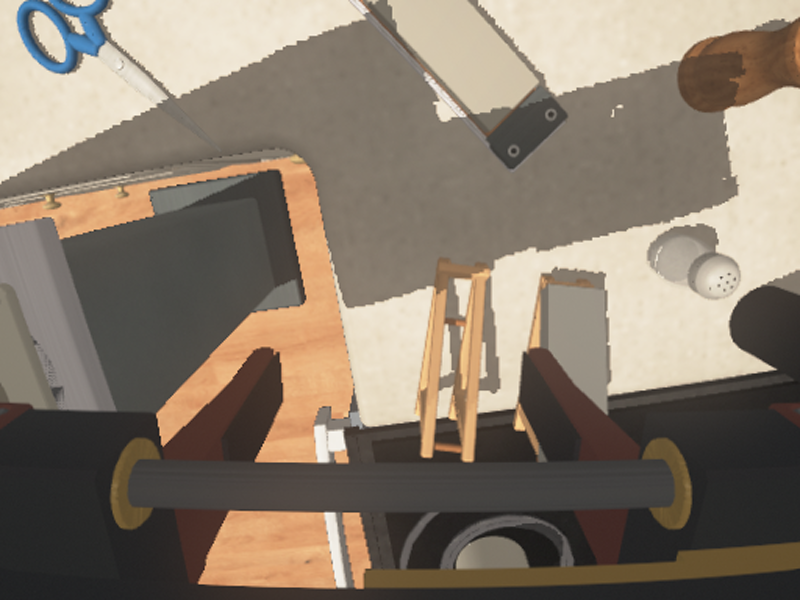

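View w2 shows the knob at (494,138), four tail screws and the fixed-jaw screws (460,388) and (505,388). Views w3 and w4 show the empty stand: toe corners at (391,205)/(445,210) and (437,260)/(492,267), high ends at (366,420)/(426,426) and (421,457)/(475,461).

```bash
python3 - <<'E'
from h import *
c={k:load(k) for k in('w1','w2','w3','w4')}
s=.64; q=lambda p:((p[0]+.5)*s-.5,(p[1]+.5)*s-.5)
def blob(k,p,r=5):   # bright-screw centroid refinement
    u,v=np.round(q(p)).astype(int); g=cv2.cvtColor(c[k]['frame'],cv2.COLOR_RGB2GRAY)[v-r:v+r+1,u-r:u+r+1].astype(float)
    w=np.clip(g-np.median(g)-30,0,None); yy,xx=np.mgrid[v-r:v+r+1,u-r:u+r+1]
    return ((w*xx).sum()/w.sum(),(w*yy).sum()/w.sum()) if w.sum()>0 else q(p)
print('tail screws')
S=[]
for a,b in [((359,162),(460,98)),((437,162),(531,99)),((360,216),(459,149)),((436,216),(529,148))]:
    S.append(tri(c['w1'],blob('w1',a,3),c['w2'],blob('w2',b,3))); print(S[-1].round(1))
print('knob', tri(c['w1'],q((398,205)),c['w2'],q((494,138))).round(1))
print('fixed-jaw screws w2,w4,(w3)')
for a,b,d in [((460,388),(513,150),(470,75)),((505,388),(550,114),(511,33))]:
    print(tri(c['w2'],q(a),c['w4'],q(b)).round(1),tri(c['w2'],q(a),c['w3'],q(d)).round(1))
# stone top by depth
for k in('w1','w2'):
    P=cloud(c[k]); m=((np.abs(P[...,2]-44)<5)).astype(np.uint8); m[300:]=0
    m=cv2.morphologyEx(m,cv2.MORPH_OPEN,np.ones((3,3)))
    for t in cv2.findContours(m,0,2)[0]:
        if cv2.contourArea(t)>1500:
            mm=np.zeros_like(m); cv2.drawContours(mm,[t],-1,1,-1)
            X=P[(mm>0)&(m>0)]; r=cv2.minAreaRect(X[:,:2].astype(np.float32)); bb=cv2.boxPoints(cv2.minAreaRect(t))
            print(k,'stone',np.array(r[0]).round(1),np.round(r[1],1),round(r[2],2),'z',np.median(X[:,2]).round(1))
    # black bar top of knob
    m=((P[...,2]>38)&(P[...,2]<52)&(c[k]['frame'].max(2)<70)).astype(np.uint8); m[180:]=0
    for t in cv2.findContours(m,0,2)[0]:
        if cv2.contourArea(t)>60:
            mm=np.zeros_like(m); cv2.drawContours(mm,[t],-1,1,-1); X=P[(mm>0)&(m>0)]; r=cv2.minAreaRect(X[:,:2].astype(np.float32))
            print(k,'bar',np.round(r[0],1),np.round(r[1],1),round(r[2],1),np.median(X[:,2]).round(1))
print('stand')
V=[tri(c['w3'],q(a),c['w4'],q(b)) for a,b in [((391,205),(437,260)),((445,210),(492,267)),((366,420),(421,457)),((426,426),(475,461))]]
for v in V: print(v.round(1))
V=np.array(V); lo=V[:2].mean(0);hi=V[2:].mean(0); d=hi-lo
print('axis deg',np.degrees(np.arctan2(d[1],d[0])),'slope',np.degrees(np.arctan2(d[2],np.hypot(d[0],d[1]))),'len',np.linalg.norm(d),'mid',(lo+hi)/2,'w',np.linalg.norm(V[0]-V[1]),np.linalg.norm(V[2]-V[3]))
E
```

```text
tail screws
[423.  334.2  23. ]
[463.7 364.7  30.4]
[444.  306.3  23.9]
[485.5 337.2  22.1]
knob [460.8 327.4  21.1]
fixed-jaw screws w2,w4,(w3)
[566.7 154.2  29.5] [567.6 153.7  27.7]
[597.2 177.   29.5] [598.  176.9  28.5]
w1 stone [528.1 237.9] [ 50.3 132.5] 36.92 z 43.6
w1 bar [461.5 325.9] [12.  32.4] 37.2 45.1
w1 bar [606.4 463.7] [  3.2 136.5] 44.9 45.3
w2 stone [527.8 237.7] [ 49.5 130.9] 37.01 z 43.6
w2 bar [626.7 443.4] [  4.  196.7] 44.8 45.2
stand
[ 5.007e+02  7.120e+01 -1.000e-01]
[540.4  66.5  35.9]
[466.  -61.6  88.8]
[506.4 -68.9  92.9]
axis deg -104.37428362329683 slope 27.800849928144675 len 156.48977041200823 mid [503.39343315   1.79469346  54.3831391 ] w 53.8656529400397 41.32620512354055
```

```bash
python3 - <<'E'
from h import *
X=[];ims=[]
for k,(u0,u1,v0,v1) in dict(w3=(225,292,125,278),w4=(262,322,160,296)).items():
    c=load(k); P=cloud(c); hsv=cv2.cvtColor(c['frame'],cv2.COLOR_RGB2HSV)
    m=(hsv[...,0]>8)&(hsv[...,0]<24)&(hsv[...,1]>85); M=np.zeros_like(m); M[v0:v1,u0:u1]=1; m&=M&(P[...,2]>8)&(P[...,2]<130)
    x=P[m]; print(k,len(x)); X.append(x)
    im=c['frame'][:,:,::-1].copy(); im[m]=(0,0,255); ims.append(cv2.resize(im[v0-10:v1+10,u0-15:u1+15],(400,600)))
cv2.imwrite('pics/mask.png',np.hstack(ims))
for x in X:
  # plane fit by RANSAC on top surfaces
  rng=np.random.default_rng(0); best=None
  for _ in range(3000):
    p=x[rng.choice(len(x),3,replace=False)]; n=np.cross(p[1]-p[0],p[2]-p[0]); L=np.linalg.norm(n)
    if L<500: continue
    n/=L; n*=np.sign(n[2])
    if n[2]<.7: continue
    i=np.abs((x-p[0])@n)<1.5
    if best is None or i.sum()>best.sum(): best=i
  y=x[best]; ce=y.mean(0); n=np.linalg.svd(y-ce)[2][2]; n*=np.sign(n[2])
  g=np.array([-n[0]*n[2],-n[1]*n[2],1-n[2]**2]); 
  i=np.abs((x-ce)@n)<2.5; y=x[i]
  h=np.array([n[1],-n[0]]); 
  print('n',n.round(3),'slope',np.degrees(np.arccos(n[2])).round(2),'upslope az',np.degrees(np.arctan2(-n[1],-n[0])).round(1),len(y))
  r=cv2.minAreaRect(y[:,:2].astype(np.float32)); print('rect',np.round(r[0],1),np.round(r[1],1),round(r[2],2),'plane z at rect c',(ce[2]-((np.array(r[0])-ce[:2])@n[:2])/n[2]).round(1))
  e=np.array([np.cos(np.radians(r[2])),np.sin(np.radians(r[2]))]); f=np.array([-e[1],e[0]])
  for a in(e,f):
    t=(x[:,:2]-np.array(r[0]))@a; print(' all-wood extents',np.percentile(t,[.5,2,50,98,99.5]).round(1), a.round(3))
  pr=x[((x-ce)@n>4)&((x-ce)@n<12)]; 
  if len(pr): print('proud pts',len(pr),pr.mean(0).round(1),pr.min(0).round(1),pr.max(0).round(1))
E
```

```text
w3 3058
w4 3055
n [0.138 0.512 0.848] slope 32.0 upslope az -105.1 2114
rect [503.6   2.2] [137.6  41.7] 74.59 plane z at rect c 51.9
 all-wood extents [-70.2 -66.6  -4.7  66.7  67.8] [0.266 0.964]
 all-wood extents [-20.4 -19.7  -8.9  20.4  21.1] [-0.964  0.266]
proud pts 262 [520.4  63.5  20.6] [499.5  54.3  17.2] [541.   72.   23.7]
n [0.14  0.51  0.849] slope 31.91 upslope az -105.3 1673
rect [503.9   2.9] [137.8  42. ] 75.08 plane z at rect c 51.4
 all-wood extents [-76.6 -68.  -12.8  66.5  67.8] [0.258 0.966]
 all-wood extents [-20.4 -19.5  -8.1  21.   21.5] [-0.966  0.258]
proud pts 200 [520.3  64.8  20.5] [499.3  56.6  16.4] [541.7  73.3  23.2]
```

View pics/mask.png

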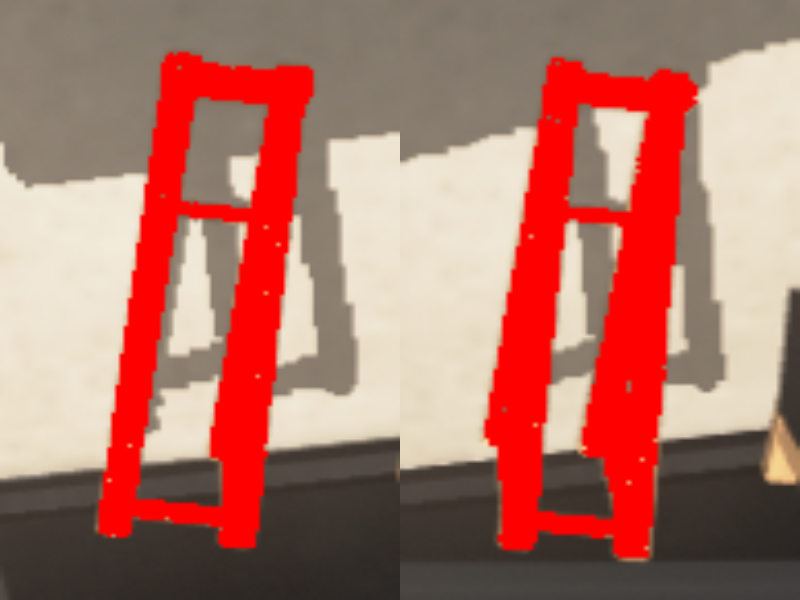

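Mask check passed: slope 32.0°, up-slope azimuth -105.2°, width 42 mm, and the toe strip is where it should be. The seat comes to (501.9, -4.2, 56). The holder yaw is -53.0°, with the knob at (461.3, 326.1).

```bash
cat >> h.py <<'E'
from scipy.spatial.transform import Rotation as Ro
def rot(): 
    w,x,y,z=get_state()['tool_rot']; return Ro.from_quat([x,y,z,w])
def down(yaw_y_deg):  # tool y at this azimuth, z down
    a=np.radians(yaw_y_deg); y=np.array([np.cos(a),np.sin(a),0]); z=np.array([0,0,-1.]); return Ro.from_matrix(np.c_[np.cross(y,z),y,z])
def go(p,R=None,base=None):
    s=get_state(); r=rot(); p0=s['eef_pos']
    print('pos',p0.round(1),'shift units',(r.inv().apply(np.array(p)-p0)/25).round(2),end=' ')
    if R is not None: print('turn units',(np.degrees((r.inv()*R).as_rotvec())/6).round(2),'shift if turned first',(R.inv().apply(np.array(p)-p0)/25).round(2))
    else: print()
E
python3 -c "
from h import *
go([461.3,326.2,95],down(37))"
```

```text
pos [470.1  84.3 260.5] shift units [ 9.53 -1.71  6.62] turn units [-0.01  0.   -7.52] shift if turned first [7.94 5.54 6.62]
```

```bash
python3 -m pendant '{"targets":[[[0.953,-0.171,0.2],[0,0,0],1],[[0.953,-0.171,0.2],[0,0,0],1],[[0.953,-0.171,0.4],[0,0,0],1],[[0.953,-0.171,0.4],[0,0,0],1],[[0.953,-0.171,0.4],[0,0,0],1],[[0.953,-0.171,0.4],[0,0,0],1],[[0.953,-0.171,0.4],[0,0,0],1],[[0.953,-0.171,0.4],[0,0,0],1]]}' | head -2
python3 -m pendant '{"targets":[[[0.953,-0.171,0.4],[0,0,0],1],[[0.953,-0.171,0.4],[0,0,0],1],[[0,0,0.4],[0,0,-0.94],1],[[0,0,0.4],[0,0,-0.94],1],[[0,0,0.4],[0,0,-0.94],1],[[0,0,0.4],[0,0,-0.94],1],[[0,0,0.4],[0,0,-0.94],1],[[0,0,0.4],[0,0,-0.94],1]]}' | head -2
python3 -m pendant '{"targets":[[[0,0,0.3],[0,0,-0.94],0.6],[[0,0,0.3],[0,0,-0.94],0.6],[[0,0,0],[0,0,0],0.6],[[0,0,0],[0,0,0],0.6],[[0,0,0],[0,0,0],0.6]]}'
python3 - <<'E'
from h import *
go([461.3,326.2,43],down(37))
c=grab('wrist'); cv2.imwrite('pics/k.png',c['frame'][:,:,::-1])
P=cloud(c); m=((P[...,2]>38)&(P[...,2]<52)&(c['frame'].max(2)<80)).astype(np.uint8)
for t in cv2.findContours(m,0,2)[0]:
    if cv2.contourArea(t)>60:
        mm=np.zeros_like(m); cv2.drawContours(mm,[t],-1,1,-1); X=P[(mm>0)&(m>0)]; r=cv2.minAreaRect(X[:,:2].astype(np.float32))
        print('bar',np.round(r[0],1),np.round(r[1],1),round(r[2],1),np.median(X[:,2]).round(1))
E
```

```text
t: 6.35
eef_pos: [463.4, 278.6, 189.8]
t: 7.15
eef_pos: [461.8, 325.9, 109.7]
t: 7.65
eef_pos: [461.7, 326.6, 96.0]
tool_rot: [0.0, 0.447, 0.894, 0.0]
contact_force: [-1.0, 0.4, 0.5]
grip_width: 54.0
gripper_force: 0.0
pos [461.7 326.6  96. ] shift units [-0.   -0.02  2.12] turn units [ 0.    0.   -0.02] shift if turned first [-0.   -0.02  2.12]
bar [460.8 326.7] [12.6 33.2] 37.2 45.2
```

Positions agree, so I descend and grip.

```bash
python3 -m pendant '{"targets":[[[0,0,0.7],[0,0,0],0.6],[[0,0,0.7],[0,0,0],0.6],[[0,0,0.7],[0,0,0],0.6],[[0,0,0],[0,0,0],0.6],[[0,0,0],[0,0,0],0],[[0,0,0],[0,0,0],0],[[0,0,0],[0,0,0],0],[[0,0,0],[0,0,0],0]]}' 25
python3 -m pendant '{"targets":[[[0,0,0],[0,0,0],0],[[0,0,0],[0,0,0],0],[[0,0,0],[0,0,0],0],[[0,0,0],[0,0,0],0]]}' 25
```

```text
t: 8.5
eef_pos: [461.7, 327.0, 44.2]
tool_rot: [0.0, 0.446, 0.895, 0.001]
contact_force: [-0.2, 0.3, 0.3]
grip_width: 24.0
gripper_force: 0.0
t: 8.9
eef_pos: [461.0, 326.5, 43.8]
tool_rot: [-0.0, 0.446, 0.895, -0.0]
contact_force: [-3.2, -2.6, 6.0]
grip_width: 12.9
gripper_force: 25.0
```

```bash
python3 -m pendant '{"targets":[[[0,0,0],[0,0,0.9],0],[[0,0,0],[0,0,0.9],0],[[0,0,0],[0,0,0.9],0],[[0,0,0],[0,0,0.9],0],[[0,0,0],[0,0,0.9],0],[[0,0,0],[0,0,0.9],0],[[0,0,0],[0,0,0.9],0],[[0,0,0],[0,0,0.9],0]]}' 35
python3 -m pendant '{"targets":[[[0,0,0],[0,0,0.9],0],[[0,0,0],[0,0,0.9],0],[[0,0,0],[0,0,0.9],0],[[0,0,0],[0,0,0.4],0],[[0,0,0],[0,0,0],0],[[0,0,0],[0,0,0],0]]}' 35
python3 -c "
from h import *
s=get_state(); print(s['moment'],np.degrees((rot().inv()*down(37)).as_rotvec()))
d=np.array([.6018,-.7986,0]); go(s['eef_pos']-33*d)"
```

```text
t: 9.7
eef_pos: [461.1, 326.5, 43.8]
tool_rot: [0.0, 0.746, 0.666, -0.0]
contact_force: [-2.7, -2.7, 5.1]
grip_width: 12.3
gripper_force: 35.0
t: 10.3
eef_pos: [461.1, 326.5, 43.8]
tool_rot: [0.0, 0.842, 0.539, -0.0]
contact_force: [-2.3, -1.4, 5.3]
grip_width: 12.7
gripper_force: 35.1
[-0.39869255  0.42525325  0.45758534] [-1.62489655e-02  3.63243439e-02 -6.17455088e+01]
pos [461.1 326.5  43.8] shift units [ 0.62 -1.16 -0.  ]
```

```bash
python3 -m pendant '{"targets":[[[0.075,-0.14,0],[0,0,0],0],[[0.075,-0.14,0],[0,0,0],0],[[0.075,-0.14,0],[0,0,0],0],[[0.075,-0.14,0],[0,0,0],0],[[0.075,-0.14,0],[0,0,0],0],[[0.075,-0.14,0],[0,0,0],0],[[0.075,-0.14,0],[0,0,0],0],[[0.075,-0.14,0],[0,0,0],0]]}' 35
python3 -m pendant '{"targets":[[[0.03,-0.06,0],[0,0,0],0],[[0.02,-0.03,0],[0,0,0],0],[[0,0,0],[0,0,0],0]]}' 35
python3 -c "
from h import *
s=get_state(); print(s['moment'],(s['eef_pos']-[461.1,326.5,43.8])@[.6018,-.7986,0],s['contact_force']@[.6018,-.7986,0])"
```

```text
t: 11.1
eef_pos: [442.1, 351.9, 43.8]
tool_rot: [0.0, 0.842, 0.539, -0.0]
contact_force: [-0.2, -2.2, 5.5]
grip_width: 12.6
gripper_force: 35.1
t: 11.4
eef_pos: [441.7, 352.4, 43.8]
tool_rot: [0.002, 0.842, 0.54, -0.0]
contact_force: [6.8, -12.1, 5.2]
grip_width: 12.9
gripper_force: 35.1
[-2.23206326 -1.04961822  0.42205254] -32.31217432224241 13.70672549127773
```

At the stop, with 32.3 mm of travel. Now I let the knob go.

```bash
python3 -m pendant '{"targets":[[[0,0,0],[0,0,0],0.6],[[0,0,0],[0,0,0],0.6],[[0,0,0],[0,0,0],0.6],[[0,0,0],[0,0,0],0.6],[[0,0,0],[0,0,0],0.6],[[0,0,-0.7],[0,0,0],0.6],[[0,0,-0.8],[0,0,0],0.6],[[0,0,-0.8],[0,0,0],0.8]]}'
python3 -m pendant '{"targets":[[[0,0,0],[0,0,0],0.8],[[0,0,0],[0,0,0],0.8]]}'|head -2
python3 - <<'E'
from h import *
c=grab('wrist'); cv2.imwrite('pics/open.png',c['frame'][:,:,::-1])
P=cloud(c); m=((P[...,2]>38)&(P[...,2]<52)&(c['frame'].max(2)<80)).astype(np.uint8)
for t in cv2.findContours(m,0,2)[0]:
    if cv2.contourArea(t)>60:
        mm=np.zeros_like(m); cv2.drawContours(mm,[t],-1,1,-1); X=P[(mm>0)&(m>0)]; r=cv2.minAreaRect(X[:,:2].astype(np.float32))
        print('bar',np.round(r[0],1),np.round(r[1],1),round(r[2],1),np.median(X[:,2]).round(1))
go([528,237.8,100],down(37))
E
```

```text
t: 12.2
eef_pos: [439.8, 353.7, 101.0]
tool_rot: [0.0, 0.842, 0.539, -0.001]
contact_force: [0.7, -0.1, 0.4]
grip_width: 57.7
gripper_force: 0.0
t: 12.4
eef_pos: [440.3, 354.0, 100.7]
bar [442.4 351.7] [13.7 34.2] 36.8 45.0
pos [440.  353.8 100.2] shift units [-2.73  5.14  0.01] turn units [-1.00e-02  1.00e-02 -1.03e+01] shift if turned first [-5.82  0.02  0.01]
```

View pics/open.png

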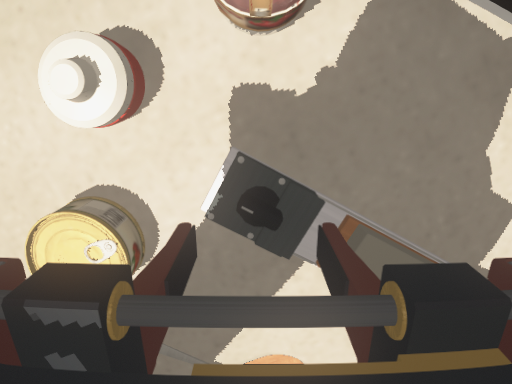

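The knob is home (bar at 36.8°), the jaw is at (442,352) and there is a clear gap at the stone's end near (330,225). Now to the stone.

```bash
python3 -m pendant '{"targets":[[[0,0,0],[0,0,-0.94],0.8],[[0,0,0],[0,0,-0.94],0.8],[[0,0,0],[0,0,-0.94],0.8],[[0,0,0],[0,0,-0.94],0.8],[[0,0,0],[0,0,-0.94],0.8],[[0,0,0],[0,0,-0.94],0.8],[[0,0,0],[0,0,-0.94],0.8],[[0,0,0],[0,0,-0.94],0.8]]}'|head -2
python3 -m pendant '{"targets":[[[0,0,0],[0,0,-0.94],0.8],[[0,0,0],[0,0,-0.94],0.8],[[0,0,0],[0,0,-0.9],0.8],[[-0.97,0,0],[0,0,0],0.8],[[-0.97,0,0],[0,0,0],0.8],[[-0.97,0,0],[0,0,0],0.8],[[-0.97,0,0],[0,0,0],0.8],[[-0.97,0,0],[0,0,0],0.8]]}'|head -2
python3 -m pendant '{"targets":[[[-0.97,0,0],[0,0,0],0.8],[[0,0,0],[0,0,0],0.8],[[0,0,0],[0,0,0],0.8],[[0,0,0],[0,0,0],0.8]]}'|head -5
python3 - <<'E'
from h import *
go([528,237.8,31],down(37))
c=grab('wrist'); P=cloud(c); m=(np.abs(P[...,2]-44)<4).astype(np.uint8)
for t in cv2.findContours(m,0,2)[0]:
    if cv2.contourArea(t)>1000:
        mm=np.zeros_like(m); cv2.drawContours(mm,[t],-1,1,-1); X=P[(mm>0)&(m>0)]; r=cv2.minAreaRect(X[:,:2].astype(np.float32))
        print('stone',np.round(r[0],1),np.round(r[1],1),round(r[2],1),np.median(X[:,2]).round(1))
E
```

```text
t: 13.25
eef_pos: [439.8, 353.6, 99.4]
t: 14.05
eef_pos: [513.2, 256.1, 99.4]
t: 14.45
eef_pos: [527.2, 238.3, 100.2]
tool_rot: [-0.001, 0.446, 0.895, -0.001]
contact_force: [0.5, 0.4, 0.3]
grip_width: 70.3
pos [527.2 238.3 100.2] shift units [-0.04  0.02  2.77] turn units [-0.01 -0.01  0.  ] shift if turned first [-0.04  0.01  2.77]
stone [528.3 237.1] [ 50.4 132.1] 37.0 43.6
```

```bash
python3 -m pendant '{"targets":[[[-0.04,0,0.8],[0,0,0],0.8],[[0,0,0.8],[0,0,0],0.8],[[0,0,0.7],[0,0,0],0.8],[[0,0,0.47],[0,0,0],0.8],[[0,0,0],[0,0,0],0.8],[[0,0,0],[0,0,0],0.3],[[0,0,0],[0,0,0],0.3],[[0,0,0],[0,0,0],0.3]]}' 40
python3 -m pendant '{"targets":[[[0,0,0],[0,0,0],0.3],[[0,0,0],[0,0,0],0.3],[[0,0,0],[0,0,0],0.3]]}' 40
```

```text
t: 15.3
eef_pos: [529.2, 237.3, 32.5]
tool_rot: [0.0, 0.446, 0.895, 0.0]
contact_force: [0.9, 0.8, 5.4]
grip_width: 49.5
gripper_force: 19.4
t: 15.6
eef_pos: [529.2, 237.4, 32.5]
tool_rot: [0.0, 0.446, 0.895, 0.0]
contact_force: [-0.8, 1.1, 6.3]
grip_width: 49.9
gripper_force: 40.0
```

```bash
python3 -m pendant '{"targets":[[[0.04,0,-0.03],[0,0,0],0.3],[[0.1,0,0],[0,0,0],0.3],[[0.1,0,0],[0,0,0],0.3],[[0.1,0,0],[0,0,0],0.3],[[0.1,0,0],[0,0,0],0.3],[[0.1,0,0],[0,0,0],0.3],[[0.1,0,0],[0,0,0],0.3],[[0,0,0],[0,0,0],0.3]]}' 40
python3 -m pendant '{"targets":[[[0,0,0],[0,0,0],0.3],[[0,0,-0.1],[0,0,0],0.3],[[0,0,-0.15],[0,0,0],0.3],[[0,0,-0.2],[0,0,0],0.3],[[0,0,0],[0,0,0],0.3]]}' 40
```

```text
t: 16.4
eef_pos: [519.0, 250.4, 32.5]
tool_rot: [-0.0, 0.446, 0.895, 0.0]
contact_force: [-0.5, 1.7, 2.1]
grip_width: 50.0
gripper_force: 40.0
t: 16.9
eef_pos: [519.5, 250.0, 44.3]
tool_rot: [0.0, 0.446, 0.895, 0.0]
contact_force: [0.9, 0.0, -3.6]
grip_width: 49.7
gripper_force: 40.0
```

```bash
cat >> h.py <<'E'
def slopeR(az=-105.2,th=32.0):
    a=np.radians(az);t=np.radians(th); u=np.array([np.cos(a)*np.cos(t),np.sin(a)*np.cos(t),np.sin(t)]); n=np.array([-np.cos(a)*np.sin(t),-np.sin(a)*np.sin(t),np.cos(t)])
    return Ro.from_matrix(np.c_[-u,np.cross(-n,-u),-n]),u,n
seat=np.array([501.9,-4.2,56])
E
python3 -m pendant '{"targets":[[[0,0,-0.8],[0,0,0],0.3],[[0,0,-0.9],[0,0,0],0.3],[[0,0,-0.9],[0,0,0],0.3],[[0,0,-0.9],[0,0,0],0.3],[[0,0,-0.9],[0,0,0],0.3],[[0,0,-0.9],[0,0,0],0.3],[[0,0,-0.8],[0,0,0],0.3],[[0,0,0],[0,0,0],0.3]]}' 40
python3 -c "
from h import *
R,u,n=slopeR(); print(R.as_matrix().round(2)); go(seat+85*n,down(-15.2)); print(seat+85*n)"
```

```text
t: 17.7
eef_pos: [520.7, 250.6, 198.8]
tool_rot: [0.002, 0.446, 0.895, 0.002]
contact_force: [1.0, 0.2, -3.6]
grip_width: 50.0
gripper_force: 40.0
[[ 0.22  0.97 -0.14]
 [ 0.82 -0.26 -0.51]
 [-0.53  0.   -0.85]]
pos [520.7 250.6 198.8] shift units [-6.58 -5.32  2.81] turn units [ 0.05 -0.01  8.7 ] shift if turned first [-8.23  1.95  2.83]
[513.70982321  39.26737061 128.08408817]
```

```bash
python3 -m pendant '{"targets":[[[-0.4,-0.3,0],[0,0,0],0.3],[[-0.8,-0.65,0],[0,0,0],0.3],[[-0.8,-0.65,0],[0,0,0],0.3],[[-0.8,-0.65,0],[0,0,0],0.3],[[-0.8,-0.65,0],[0,0,0],0.3],[[-0.8,-0.65,0],[0,0,0],0.3],[[-0.8,-0.65,0],[0,0,0],0.3],[[-0.8,-0.65,0],[0,0,0],0.3]]}' 40|head -2
python3 -m pendant '{"targets":[[[-0.58,-0.47,0],[0,0,0],0.3],[[0,0,0],[0,0,0.9],0.3],[[0,0,0],[0,0,0.9],0.3],[[0,0,0],[0,0,0.9],0.3],[[0,0,0],[0,0,0.9],0.3],[[0,0,0],[0,0,0.9],0.3],[[0,0,0],[0,0,0.9],0.3],[[0,0,0],[0,0,0.9],0.3]]}' 40|head -2
python3 -m pendant '{"targets":[[[0,0,0],[0,0,0.9],0.3],[[0,0,0],[0,0,0.9],0.3],[[0,0,0],[0,0,0.6],0.3],[[0,0,0],[0,-0.9,0],0.3],[[0,0,0],[0,-0.9,0],0.3],[[0,0,0],[0,-0.9,0],0.3],[[0,0,0],[0,-0.9,0],0.3],[[0,0,0],[0,-0.9,0],0.3]]}' 40|head -3
python3 -m pendant '{"targets":[[[0,0,0],[0,-0.83,0],0.3],[[0,0,0],[0,0,0],0.3],[[0,0,0],[0,0,0],0.3]]}' 40
python3 - <<'E'
from h import *
R,u,n=slopeR(); go(seat+85*n,R)
c=grab('wrist'); cv2.imwrite('pics/held.png',cv2.resize(c['frame'][:,:,::-1],(800,600)))
E
```

```text
t: 18.5
eef_pos: [511.0, 55.3, 194.4]
t: 19.3
eef_pos: [510.4, 37.7, 194.4]
t: 20.1
eef_pos: [511.0, 37.8, 194.9]
tool_rot: [0.142, 0.772, 0.59, -0.188]
t: 20.4
eef_pos: [511.1, 38.3, 194.7]
tool_rot: [0.166, 0.763, 0.584, -0.219]
contact_force: [-0.4, 1.1, -3.3]
grip_width: 49.8
gripper_force: 40.0
pos [511.1  38.3 194.7] shift units [1.46 0.1  2.23] turn units [-0.02 -0.01  0.02] shift if turned first [1.47 0.09 2.23]
```

View pics/held.png

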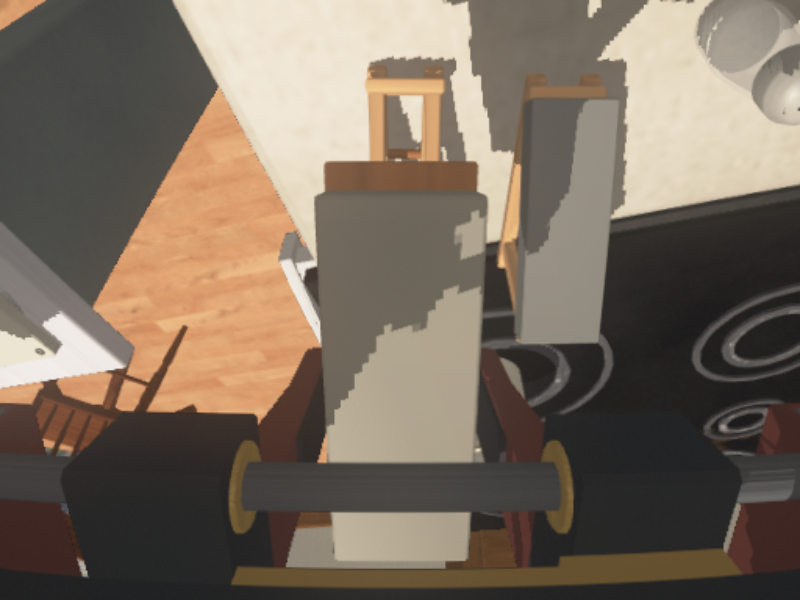

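The held stone shows the block's lower edge at row 195 (columns 317–487), the plate end above it at row 163, and the stand's toe ahead at (405,85). Next I measure the stone's pose in the tool frame.

```bash
python3 - <<'E'
from h import *
s=get_state(); r=rot(); c=load('wrist'); P=cloud(c)
Q=r.inv().apply(P.reshape(-1,3)-s['eef_pos']).reshape(P.shape)
f=c['frame'].astype(int)
m=(np.abs(Q[...,0])<85)&(np.abs(Q[...,1])<30)&(Q[...,2]>-20)&(Q[...,2]<25)
m[285:]=0
X=Q[m]; ins=X[(X[:,2]<-6)]
# plane of top
A=np.c_[ins[:,:2],np.ones(len(ins))]; co=np.linalg.lstsq(A,ins[:,2],rcond=None)[0]
i=np.abs(A@co-ins[:,2])<1.5; co=np.linalg.lstsq(A[i],ins[i,2],rcond=None)[0]
t=ins[i]; print('top z=',co.round(4),'tilt deg',np.degrees(co[:2]).round(2))
print('x range',np.percentile(t[:,0],[.2,1,99,99.8]).round(1),'y',np.percentile(t[:,1],[.5,99.5]).round(1),'z',np.median(t[:,2]).round(1))
for x0 in(0,20,40,60):
    b=t[np.abs(t[:,0]-x0)<5]; print(x0,np.percentile(b[:,1],[1,99]).round(1)) if len(b) else 0
p=X[(X[:,2]>4)&(X[:,2]<16)&(X[:,0]>55)]; print('plate',p.max(0).round(1),np.percentile(p[:,0],[50,95,99]).round(1),np.median(p[:,2]))
E
```

```text
top z= [ 1.10000e-03 -1.00000e-04 -1.05939e+01] tilt deg [ 0.06 -0.  ]
x range [-13.7 -12.7  66.8  67.2] y [-24.6  25.1] z -10.6
0 [-24.4  25. ]
20 [-24.   24.6]
40 [-24.   24.5]
60 [-24.2  24.6]
plate [76.6 25.1 13.6] [72.1 76.1 76.6] 10.407936809887108
```

```bash
python3 - <<'E'
from h import *
R,u,n=slopeR(); go(seat+31*n+4.2*u,R)
s=get_state(); r=rot(); c=load('wrist'); P=cloud(c); f=cv2.cvtColor(c['frame'],cv2.COLOR_RGB2HSV)
m=(f[...,0]>8)&(f[...,0]<24)&(f[...,1]>85)&(P[...,2]>8)&(P[...,2]<40); M=np.zeros_like(m); M[35:105,230:288]=1
L=(P[m&M]-seat); q=np.c_[L@-u,L@R.as_matrix()[:,1],L@n]   # x downslope, y, normal, seat frame
print('bearer normal',np.median(q[(q[:,0]<68)&(np.abs(q[:,2])<3)],0).round(1), 'n',len(q))
t=q[q[:,2]>5]; print('toe top',np.percentile(t,[2,50,98],axis=0).round(1))
b=q[(q[:,0]<72)&(np.abs(q[:,2])<3)]; print('bearer y',np.percentile(b[:,1],[1,99]).round(1))
E
```

```text
pos [511.3  38.  195.3] shift units [1.31 0.09 4.4 ] turn units [-0.02 -0.02  0.01] shift if turned first [1.32 0.08 4.4 ]
bearer normal [ 53.4 -11.4  -0.2] n 1770
toe top [[ 76.4 -20.5   5.7]
 [ 79.5   0.1   7.7]
 [ 82.9  20.7   9.5]]
bearer y [-20.2  20.2]
```

```bash
python3 -m pendant '{"targets":[[[0.4,0.03,0.3],[0,0,0],0.3],[[0.5,0.03,0.5],[0,0,0],0.3],[[0.41,0.03,0.7],[0,0,0],0.3],[[0,0,0.8],[0,0,0],0.3],[[0,0,0.8],[0,0,0],0.3],[[0,0,0.7],[0,0,0],0.3],[[0,0,0.6],[0,0,0],0.3],[[0,0,0],[0,0,0],0.3]]}' 40
python3 -m pendant '{"targets":[[[0,0,0],[0,0,0],0.3],[[0,0,0],[0,0,0],0.3]]}' 40
python3 -c "
from h import *
R,u,n=slopeR(); go(seat+19.*n+1.2*u,R)"
```

```text
t: 21.25
eef_pos: [504.4, 7.4, 83.5]
tool_rot: [0.166, 0.764, 0.584, -0.221]
contact_force: [-0.3, 0.0, -2.6]
grip_width: 49.8
gripper_force: 40.0
t: 21.45
eef_pos: [506.8, 8.9, 86.0]
tool_rot: [0.168, 0.764, 0.584, -0.218]
contact_force: [-0.0, -0.5, -4.7]
grip_width: 49.7
gripper_force: 40.0
pos [506.8   8.9  86. ] shift units [ 0.11 -0.05  0.55] turn units [ 0.01 -0.01 -0.01] shift if turned first [ 0.11 -0.05  0.55]
```

```bash
python3 -m pendant '{"targets":[[[0.02,-0.03,0.12],[0,0,0],0.3],[[0.02,-0.02,0.12],[0,0,0],0.3],[[0,0,0.12],[0,0,0],0.3],[[0,0,0.08],[0,0,0],0.3],[[0,0,0],[0,0,0],0.3],[[0,0,0],[0,0,0],0.3]]}' 40
python3 -m pendant '{"targets":[[[0,0,0.03],[0,0,0],0.3],[[0,0,0.03],[0,0,0],0.3],[[0,0,0],[0,0,0],0.3]]}' 40
python3 -m pendant '{"targets":[[[0,0,0.03],[0,0,0],0.3],[[0,0,0],[0,0,0],0.3],[[0,0,0],[0,0,0],0.3]]}' 40
python3 -c "
from h import *
R,u,n=slopeR(); go(seat+19.*n+1.2*u,R);print(get_state()['contact_force']@np.c_[u,n])"
```

```text
t: 22.05
eef_pos: [503.6, 4.0, 75.6]
tool_rot: [0.167, 0.764, 0.584, -0.219]
contact_force: [0.5, 1.1, -4.0]
grip_width: 49.8
gripper_force: 40.0
t: 22.35
eef_pos: [503.3, 3.2, 74.3]
tool_rot: [0.167, 0.764, 0.584, -0.219]
contact_force: [-1.2, -1.9, -3.4]
grip_width: 49.8
gripper_force: 40.0
t: 22.65
eef_pos: [503.4, 3.0, 73.9]
tool_rot: [0.167, 0.764, 0.584, -0.219]
contact_force: [0.2, 2.3, -1.1]
grip_width: 49.8
gripper_force: 40.0
pos [503.4   3.   73.9] shift units [0.08 0.02 0.  ] turn units [ 0. -0. -0.] shift if turned first [0.08 0.02 0.  ]
[-2.52238314  0.30075847]
```

```bash
python3 -m pendant '{"targets":[[[0.03,0.01,0],[0,0,0],0.3],[[0.03,0.01,0],[0,0,0],0.3],[[0,0,0],[0,0,0],0.3],[[0,0,0],[0,0,0],0.3]]}' 40
python3 -c "
from h import *
R,u,n=slopeR(); go(seat+19.*n+1.2*u,R);print(get_state()['contact_force']@np.c_[u,n])"
python3 -m pendant '{"targets":[[[0.03,0,0.02],[0,0,0],0.3],[[0,0,0],[0,0,0],0.3],[[0,0,0],[0,0,0],0.3]]}' 40
python3 -c "
from h import *
R,u,n=slopeR(); go(seat+19.*n+1.2*u,R);print(get_state()['contact_force']@np.c_[u,n])"
```

```text
t: 23.05
eef_pos: [504.2, 4.0, 73.2]
tool_rot: [0.167, 0.764, 0.584, -0.219]
contact_force: [-1.0, 2.2, 3.4]
grip_width: 49.6
gripper_force: 40.0
pos [504.2   4.   73.2] shift units [ 0.03 -0.    0.  ] turn units [ 0. -0. -0.] shift if turned first [ 0.03 -0.    0.  ]
[0.2549943  3.84504018]
t: 23.35
eef_pos: [504.4, 4.2, 73.0]
tool_rot: [0.168, 0.764, 0.584, -0.219]
contact_force: [-1.1, 2.6, 9.4]
grip_width: 50.1
gripper_force: 40.0
pos [504.4   4.2  73. ] shift units [ 0.01 -0.01  0.  ] turn units [ 0.    0.   -0.01] shift if turned first [ 0.01 -0.01  0.  ]
[3.08245439 9.14470444]
```

```bash
python3 -m pendant '{"targets":[[[0.02,0,0],[0,0,0],0.3],[[0,0,0],[0,0,0],0.3],[[0,0,0],[0,0,0],0.75],[[0,0,0],[0,0,0],0.75],[[0,0,0],[0,0,0],0.75],[[0,0,0],[0,0,0],0.75],[[0,0,-0.4],[0,0,0],0.75],[[0,0,-0.8],[0,0,0],0.75]]}' 40
python3 -m pendant '{"targets":[[[0,0,-1],[0,0,0],0.75],[[0,0,-1],[0,0,0],0.75],[[0,0,-1],[0,0,0],0.75],[[0,0,-1],[0,0,0],0.75],[[0,0,-0.6],[0,0,0],0.75],[[0,0,0],[0,0,0],0.75],[[0,0,0],[0,0,0],0.75],[[0,0,0],[0,0,0],0.75]]}'
python3 - <<'E'
from h import *
c=grab('wrist'); cv2.imwrite('pics/done.png',cv2.resize(c['frame'][:,:,::-1],(800,600)))
R,u,n=slopeR(); P=cloud(c); L=(P-seat); Q=np.stack([L@-u,L@R.as_matrix()[:,1],L@n],-1)
m=(np.abs(Q[...,0])<90)&(np.abs(Q[...,1])<32)&(np.abs(Q[...,2]-30)<6); m[285:]=0
X=Q[m]; A=np.c_[X[:,:2],np.ones(len(X))]; co=np.linalg.lstsq(A,X[:,2],rcond=None)[0]; print('top',co.round(3),np.percentile(X,[.5,99.5],axis=0).round(1))
w=grab('top'); Z=cloud(w)
cv2.imwrite('pics/topend.png',cv2.resize(w['frame'][90:310,120:340,::-1],(600,600)))
E
```

```text
t: 24.15
eef_pos: [507.5, 19.9, 97.1]
tool_rot: [0.167, 0.764, 0.584, -0.22]
contact_force: [0.4, 0.5, -0.9]
grip_width: 66.0
gripper_force: 0.0
t: 24.95
eef_pos: [523.6, 78.2, 193.9]
tool_rot: [0.167, 0.764, 0.584, -0.22]
contact_force: [0.1, -0.0, -0.8]
grip_width: 66.1
gripper_force: 0.0
top [-0.0000e+00 -1.0000e-03  2.9954e+01] [[-64.3 -23.5  28.1]
 [ 66.3  25.8  31.7]]
```

View pics/done.png

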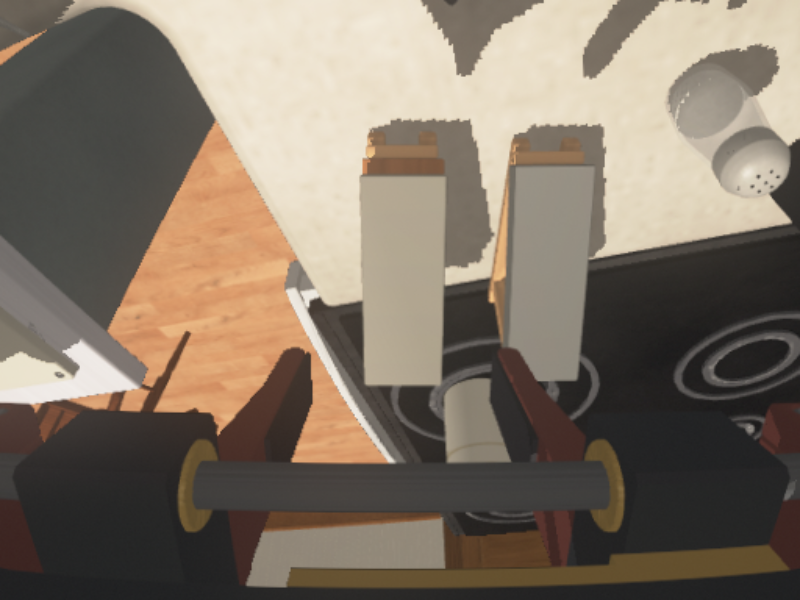

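The stone lies flat on the slope: its top is 30.0 mm above the bearers, its tilt is 0, and its plate end is at the toe strip near (403,165). The second stone and shaker look undisturbed.

```bash
python3 -c "
from station import hand_in; print(hand_in())"
```

```text
the job is handed in; nothing more can be done
None
```

The job is handed in: the jaw is drawn fully back with its knob sprung home, and the whetstone lies flat on the empty stand with its lower end at the toe strip. It took about 25 s, with no result reported back yet.

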